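# Hold the parts tumbler's lid at the jog mark

## Robot

A 6-joint arm with a two-finger parallel gripper is mounted at the origin on the work surface. World frame = base frame: x ahead of the robot, y to its left, z up, the work surface at z = 0. Lengths are in m, angles in degrees, forces in N, time in s.
With the tool pointing down it reaches from about 0.25 to 0.725 m from the base axis. Payload 9.7 kg.
Tool frame: the origin (TCP) lies midway between the tips of the shut fingers; the grasp point (between the pads) lies 19 mm behind it; z points along the fingers, y is the line along which they close (so a half turn about z gives the same grasp; the last joint's range is limited). The gripper opens to 85 mm and grips with 20 to 120 N. Pads are 22 mm wide; open, the fingers measure 114 mm over their backs; the gripper's body (76 mm by 85 mm) begins 54 mm behind the grasp point. The pads swing forward as they close: fully open they stand 13 mm farther back than shut.
Start: joints at [-73.052, 4.979, 10.078, 95.1, 0, 90], TCP at [0.16, -0.526, 0.231] pointing down, gripper open.
Joint ranges: [-179.16, 179.16], [-48.56, 103.87], [-65.8, 70.77], [-126.05, 130.52], [-82.76, 87.17], [-180, 180]. Speed limits (degrees/s): [127.2, 127.2, 147.25, 180, 180, 180].

## Interface

Orientations are given as [roll, pitch, yaw] about the fixed x, y, z axes, in that order (R = Rz(yaw) Ry(pitch) Rx(roll)).
In Python, from workcell import bot gives the robot as it stands. The module is installed in compiled form; this text tells all that it offers.
- The arm moves only by the tool send_rows, never from a script. Its argument "moves" is one flat list of numbers, 7 for each row, row after row: the shift along the world's x, y, z normalised to -1 to 1, where 1 is 0.025 m, then the turn, a rotation vector about the world's x, y, z normalised to -1 to 1, where 1 is 0.15 rad, then the closure, from -1 (fully open) to 1 (shut), so that 0 is half open. A call has 1 to 8 rows; each row shifts and turns the commanded pose from where the row before left it; what a row does not reach is not made up. A row lasts 1/8 s, in which the tool goes at most 62.5 mm and 10.7 degrees, less where a joint would pass 70% of its speed; a pose out of reach is approached as far as the arm can. A call with a number of a shift or a turn outside -1 to 1 is refused whole. A call with a gripper value outside its range is refused whole. The fingers move at their own pace and stop on an object; "squeeze" is the grip in N (left out, the last holds). Time passes only in rows, so rows that do not move let the fingers close. It gives the time, the measured TCP pose, the force, the opening and the grip force at its end, in the units of the state.
- bot.get_obs(): the state, without advancing time (a new reading comes with each control period).
- bot.camera(name): name is "side" or "top" or "wrist"; returns a dict with "color" (400x640x3 uint8, red, green, blue), "camera_matrix" (3x3 intrinsics, pixels), "R" (3x3) and "t" (3): a world point X has camera coordinates R X + t. Camera axes: x right, y down, z forward; pixel columns grow to the right and rows downward; lengths in m; the calibration is good to about 2 mm. A picture is of the moment at which its call begins. There is no depth.
- bot.job_done(): hands the job in; it is judged then, once.
Trained networks look in the newest picture that a camera, given by its name, has taken for a name from the list of things; names that differ only in an ending like _2 or _b are one class to them, and where a whole thing is asked for, a point or a joint stands for the part that bears it (a point fixed in the world has none). Each returns a list of dicts, best first, with "p" (0 to 1); they miss things now and then, are a little off and sometimes report something else, mostly with a low value. They report only what shows in the picture. A call takes as long as a camera call.
- bot.boxes_of(camera, query): "extent" ([left, top, right, bottom] in pixels, round what is visible of it).
- bot.trace(camera, query): "region" (400x640 bool, what is visible of it) and "extent" ([left, top, right, bottom] in pixels, round what is visible of it).
- bot.landmark_of(camera, query): "pixel" ([column, row] in pixels: a listed point, or the origin of a listed thing).
The state is a dict: "time": time; "q": joint angles; "qd": joint speeds; "joint_efforts": joint torques, N m; "ee_pos": TCP position; "tcp_rot": TCP orientation; "wrist_force": force on the tool from outside, world axes, zero at the start; "torque": the same for the moment, N m; "opening": finger opening in m; "grasp_force": force on a finger pad.
Only numpy, scipy, OpenCV 4.12 (cv2) and the standard library are available. Lean on these libraries where they do the work, as an engineer would, in place of code of your own. Each camera call takes 0.05 s, during which the arm holds its last target. There are 200 camera calls.

## Task

Set the tumbler's speed dial so that its white pointer stands at the red set-point tab. Then put the lid on the drum with its lugs down through the collar's slots, twist it clockwise against the return spring to the yellow half-way (jog) mark, never on to the red lock mark where it clicks, and finish while still gripping the lid and holding it at the yellow mark. Leave the bin, the corner cleat and the oil bottle where they are.

Things in the scene. Friction and masses are not known exactly. Their poses are not given: they have to be found in the camera images.
- tumbler: Fixed grey bench tumbler for deburring fittings. Origin on the bench under the drum's vertical axis, z up. Housing 170 mm along x, from y = -210 to +90 mm, deck 90 mm high. The steel drum (120 mm across) rises from the deck to a dark collar, top 140 mm above the bench. The dial is on the deck at y = -140 mm.
- collar (a point): Centre of the drum's mouth, level with the collar's top, axes as the tumbler's. Collar: flange 6 mm thick, hole 85 mm across, 124 mm outside, two slots 20 mm wide running out from the hole along the tumbler's +x and -x, each flanked by two short white stripes. The lid's lugs pass down only there.
- half_mark (a point): Yellow half-way mark on the collar, 58 mm from the drum's axis, 0.64 rad clockwise (seen from above) from the +x slot; a twin lies opposite. Red lock marks lie at 1.28 rad. With the lid in, its white stripe (the line of its grip bar) points at the mark when it is half-way.
- dog_ring (a joint): Spring-returned ring under the collar, pushed round by the lugs as the lid twists clockwise. Rest 0; value = lid's clockwise angle from the slots less 0.095 rad (the lugs first turn that far freely). 0.55 is the yellow half-way mark; lock plungers resist from about 0.8, lock click above 1.1. Return torque 0.10 N m at 0, 0.24 at half-way: let go, the lid turns back.
- lid: Loose orange bayonet lid, 0.2-0.33 kg. Origin: centre of its underside; x along its grip bar. Plug 80 mm across, z 0-16 mm; plate 108 across, z 16-23; black grip bar 64 long (x), 18 wide (y), z 23-51, white stripe. Two lugs at +x and -x, 13 wide, reaching 49 from the axis, z 2-8. Half a turn changes nothing. Seated, the plate lies on the collar, origin 16 mm below collar top; turned, 2 mm up-down play.
- dial (a joint): Speed dial, rad, grows clockwise seen from above, range 0 to 2.4; stays where it is left (friction 0.04 N m). At 0 its pointer points along the tumbler's +x.
- dial_axis (a point): On the dial's vertical axis at the top of its grip bar, 127 mm above the bench; x along the pointer. Grip bar: grey, 46 mm long (along the pointer), 14 mm wide, 30 mm tall, on a black disc 56 mm across whose top is 97 mm above the bench. A white line on bar and disc marks the pointer end.
- dial_pointer (a point): The point 36 mm from the dial's axis to which the white pointer points; turns with the dial.
- tab_point (a point): The inner end of the red set-point tab (16 x 6 mm, flat on the scale beside the dial), 36 mm from the dial's axis; its x axis points outward from the dial's axis. The tab does not move. The dial is set when dial_pointer is at this point.
- bin: Loose blue stock bin with fittings, 100 x 130 x 60 mm, origin under its centre. To be left alone.
- cleat: Loose L-shaped aluminium corner cleat, legs 80 and 70 mm, 20 mm high, origin under the middle of the 80 mm leg. To be left alone.
- oil: Loose amber oil bottle, 40 mm across, 100 mm high, origin under its centre. To be left alone.

How it is judged:
By the outcome, as a careful person would: the job done as asked, in the order asked, and still so for the second after the job is handed in, while the arm keeps its last pose, push and grip.
It also fails if it takes over 54 s, if anything falls off the work surface, if the arm or the gripper's body presses on something with over 40 N, if the wrist force passes 120 N, or if a joint passes its speed limit or range.

## Working session

There is one attempt and no reset: what is moved stays moved. The work goes in short steps, Python scripts to look and compute and a tool call to move; the robot and the scene stay as the last step left them, time stands still between calls to the robot, and variables do not carry over. Pictures are saved under pics/ and viewed, at most 10 in all, crops included, and the job is handed in when it is done.

Besides the shell and the picture viewer there is one more tool, called after "Emit:" as name(argument=value, ...), one argument or row to a line, values as JSON. send_rows: Moves the arm, as the interface text tells. Its arguments: {"type":"object","properties":{"moves":{"type":"array"},"squeeze":{"type":"number"}},"required":["moves"]}

```bash
mkdir -p pics
cat > h.py <<'E'
import numpy as np, cv2
from workcell import bot
def shot(c,name=None):
    d=bot.camera(c)
    if name: cv2.imwrite(f'pics/{name}.png',d['color'][:,:,::-1])
    return d
def ray(d,px):
    K,R,t=map(np.array,(d['camera_matrix'],d['R'],d['t']))
    v=R.T@np.linalg.solve(K,[px[0],px[1],1]); return -R.T@t,v
def atz(d,px,z):
    o,v=ray(d,px); return (o+v*(z-o[2])/v[2])
def proj(d,X):
    K,R,t=map(np.array,(d['camera_matrix'],d['R'],d['t']))
    p=K@(R@np.array(X)+t); return p[:2]/p[2]
E
python3 - <<'E'
from h import *
np.set_printoptions(precision=4,suppress=True)
H=dict(tumbler=0,collar=.14,half_mark=.14,lid=0,dial_axis=.127,dial_pointer=.097,tab_point=.09,bin=0,cleat=0,oil=0)
for c in ('top','side'):
    d=shot(c,c+'0')
    print(c,ray(d,(320,200)))
    for q,z in H.items():
        for r in bot.landmark_of(c,q)[:2]:
            print(c,q,np.round(r['pixel'],1),round(r['p'],2),atz(d,r['pixel'],z)[:2])
im=[cv2.imread(f'pics/{c}0.png') for c in('top','side')]
print({k:v for k,v in bot.get_obs().items()})
E
```

```text
top (array([ 0.3695, -0.0225,  1.2745]), array([ 0.1276,  0.0025, -0.9918]))
top tumbler [299.7 189.4] 0.71 [0.5686 0.0446]
top collar [300.8 188.6] 0.7 [0.549  0.0341]
top half_mark [315.6 170.2] 0.83 [ 0.6012 -0.0086]
top half_mark [300.4 186.3] 0.18 [0.5556 0.0351]
top lid [205.9 224.5] 0.62 [0.4621 0.3402]
top dial_axis [345.6 193.4] 0.66 [ 0.535 -0.093]
top dial_pointer [353.7 185.8] 0.78 [ 0.5614 -0.1192]
top dial_pointer [272.5 249.3] 0.37 [0.3804 0.1195]
top bin [232.5 147.9] 0.71 [0.7075 0.2596]
top cleat [298.4 190.4] 0.74 [0.5654 0.0487]
top cleat [274.8 250.8] 0.67 [0.3765 0.124 ]
top oil [433.  223.1] 0.68 [ 0.4544 -0.3729]
top oil [346.2 192.8] 0.53 [ 0.5552 -0.1028]
side (array([ 0.2373, -0.5888,  0.9299]), array([ 0.2977,  0.5515, -0.7792]))
side tumbler [312.  212.3] 0.97 [0.5564 0.0454]
side collar [309.4 173.5] 0.67 [0.556  0.0484]
side half_mark [332.7 182.3] 0.97 [ 0.5878 -0.0003]
side lid [225.2 152.3] 0.91 [0.45   0.3467]
side lid [370.4 378. ] 0.62 [ 0.4602 -0.3628]
side dial_axis [334.7 227.1] 0.62 [ 0.535  -0.0986]
side dial_pointer [350.2 231.6] 0.98 [ 0.5687 -0.107 ]
side tab_point [340.9 245.9] 0.55 [ 0.5353 -0.1244]
side bin [320.7 140.5] 0.69 [0.6992 0.2542]
side bin [333.  228.7] 0.59 [ 0.5761 -0.0231]
side cleat [231.1 215.1] 0.55 [0.3799 0.1378]
side oil [370.8 375.9] 0.88 [ 0.463  -0.3598]
{'time': 1.1, 'q': array([-73.0512,   4.9803,  10.0791,  95.1021,   0.0001,  90.0002]), 'qd': array([ 0.0033, -0.0665,  0.0554,  0.0436,  0.0037, -0.0097]), 'joint_efforts': array([ -0.0007, -52.0113,  46.4861,   0.0019,   0.    ,  -0.    ]), 'ee_pos': array([ 0.1603, -0.5261,  0.2313]), 'tcp_rot': array([-179.9967,   -0.0001,   16.9486]), 'wrist_force': array([ 0.2983,  0.3428, -0.458 ]), 'torque': array([ 0.0383, -0.0025, -0.0081]), 'grasp_force': 0.0, 'opening': 0.0851759960749261}
```

View pics/top0.png

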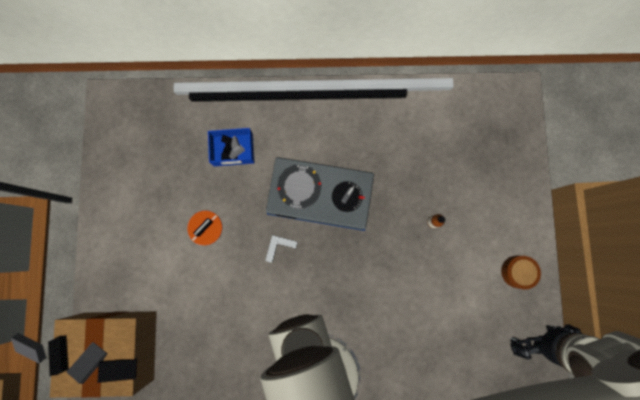

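View pics/side0.png

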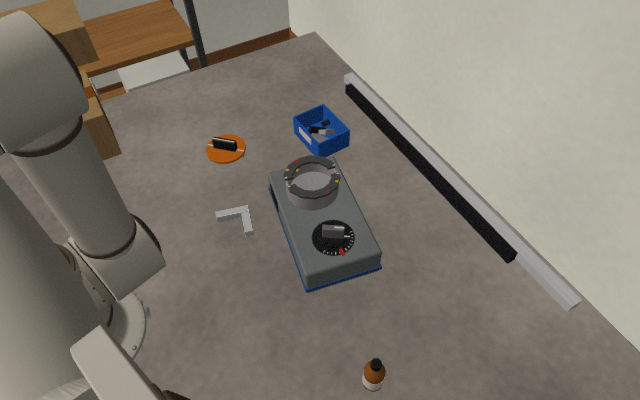

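Top view: the drum is at (300,187), the dial at (347,196) with the red tab at (361,197), and the lid at (205,228). These agree with the network points. Tumbler yaw is about -7°. Next I'll move over the dial.

Emit:
send_rows(
  moves=[0.8,0.95,0.3,0,0,-0.6,-1,0.8,0.95,0.3,0,0,-0.6,-1,0.8,0.95,0.3,0,0,-0.6,-1,0.8,0.95,0.3,0,0,-0.6,-1,0.8,0.95,0.3,0,0,-0.6,-1,0.8,0.95,0.3,0,0,-0.6,-1,0.8,0.95,0.2,0,0,-0.6,-1,0.8,0.95,0,0,0,-0.6,-1],
)

```text
time: 2.1
ee_pos: [0.321, -0.3354, 0.2818]
tcp_rot: [180.0, -0.1, -24.5]
wrist_force: [0.6, -0.5, 0.0]
opening: 0.0856
grasp_force: 0.0
```

Emit:
send_rows(
  moves=[0.9,0.95,0,0,0,0,-1,0.9,0.95,0,0,0,0,-1,0.9,0.95,0,0,0,0,-1,0.9,0.95,0,0,0,0,-1,0.9,0.95,0,0,0,0,-1,0.9,0.95,0,0,0,0,-1,0.9,0.95,0,0,0,0,-1,0.9,0.95,0,0,0,0,-1],
)

```text
time: 3.1
ee_pos: [0.4869, -0.1806, 0.2813]
tcp_rot: [-178.4, 0.0, -21.2]
wrist_force: [-0.3, -1.1, 0.1]
opening: 0.0855
grasp_force: 0.0
```

```bash
cat >> h.py <<'E'
np.set_printoptions(precision=4,suppress=True)
def marks(c,qs,d):
    H=dict(tumbler=0,collar=.14,half_mark=.14,lid=0,dial_axis=.127,dial_pointer=.097,tab_point=.091)
    for q in qs:
        for r in bot.landmark_of(c,q)[:2]:
            print(c,q,np.round(r['pixel'],1),round(r['p'],2),atz(d,r['pixel'],H[q])[:2])
def st():
    o=bot.get_obs(); print({k:np.round(o[k],4) for k in('time','ee_pos','tcp_rot','q','wrist_force','torque','opening','grasp_force')})
E
python3 - <<'E'
from h import *
st()
d=shot('wrist','w1'); marks('wrist',['collar','half_mark','dial_axis','dial_pointer','tab_point'],d); print(ray(d,(320,200)))
E
```

```text
{'time': np.float64(3.1), 'ee_pos': array([ 0.4869, -0.1806,  0.2813]), 'tcp_rot': array([-178.3538,    0.0075,  -21.2027]), 'q': array([-21.2517,   2.1781,  12.7562, 100.587 ,   1.6462, 179.9509]), 'wrist_force': array([-0.3443, -1.1466,  0.0735]), 'torque': array([-0.0152,  0.01  , -0.0041]), 'opening': np.float64(0.0855), 'grasp_force': np.float64(0.0)}
wrist collar [101. 201.] 0.57 [0.5582 0.0412]
wrist half_mark [114.3 155. ] 0.88 [0.5946 0.0017]
wrist dial_axis [230.2 176.4] 0.78 [ 0.5322 -0.0937]
wrist dial_axis [172.4 288.8] 0.47 [0.4337 0.0315]
wrist dial_pointer [245.8 139.5] 0.92 [ 0.5622 -0.1172]
wrist tab_point [270.7 165.3] 0.57 [ 0.5249 -0.1303]
(array([ 0.5501, -0.2085,  0.4251]), array([-0.2448,  0.1131, -0.963 ]))
```

View pics/w1.png

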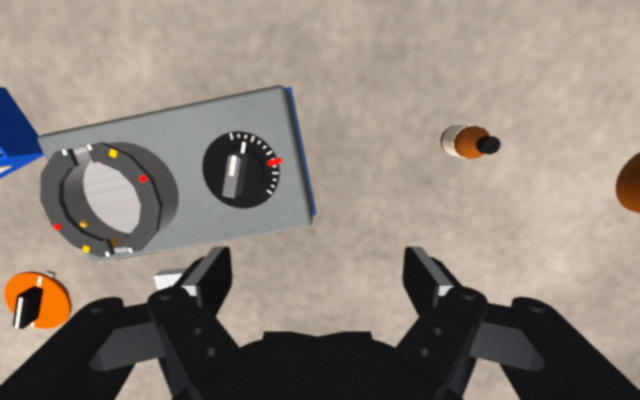

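Wrist view: the dial's pointer line runs (233,178)→(243,145) and the red tab is at (275,161). That puts the pointer at about -38° and the tab at about -106° in world, so I need roughly 68° clockwise. Joint 6 is at its limit, so I'll turn half round.

Emit:
send_rows(
  moves=[0.25,0.4,-0.2,0,0,0.95,-1,0.25,0.4,-0.2,0,0,0.95,-1,0.25,0.4,-0.2,0,0,0.95,-1,0.25,0.4,-0.2,0,0,0.95,-1,0.25,0.4,-0.2,0,0,0.95,-1,0.25,0.4,-0.2,0,0,0.95,-1,0,0,-0.2,0,0,0.95,-1,0,0,-0.2,0,0,0.95,-1],
)

```text
time: 4.4
ee_pos: [0.5233, -0.1211, 0.2413]
tcp_rot: [-178.4, 0.0, 44.3]
wrist_force: [-0.8, -0.3, 0.2]
opening: 0.0851
grasp_force: 0.0
```

Emit:
send_rows(
  moves=[0,0,-0.2,0,0,0.95,-1,0,0,-0.2,0,0,0.95,-1,0,0,-0.2,0,0,0.95,-1,0,0,-0.2,0,0,0.95,-1,0,0,-0.2,0,0,0.95,-1,0,0,-0.2,0,0,0.95,-1,0,0,-0.2,0,0,0.95,-1,0,0,-0.2,0,0,0.95,-1],
)

```text
time: 5.4
ee_pos: [0.5232, -0.1213, 0.2014]
tcp_rot: [-178.4, 0.0, 109.6]
wrist_force: [0.3, -0.8, 0.4]
opening: 0.0854
grasp_force: 0.0
```

Emit:
send_rows(
  moves=[0,0,0,0,0,0.95,-1,0,0,0,0,0,0.95,-1,0,0,0,0,0,0.95,-1,0,0,0,0,0,0.95,-1,0,0,0,0,0,0,-1],
)

```text
time: 6.02
ee_pos: [0.5233, -0.1212, 0.2016]
tcp_rot: [-178.4, 0.0, 142.0]
wrist_force: [0.7, -0.6, -0.4]
opening: 0.0853
grasp_force: 0.0
```

Run:
```python
from h import *
st()
d=shot('wrist','w2'); marks('wrist',['collar','half_mark','dial_axis','dial_pointer','tab_point'],d); print(ray(d,(320,200)))
```

```text
{'time': np.float64(6.025), 'ee_pos': array([ 0.5233, -0.1212,  0.2016]), 'tcp_rot': array([-178.3936,    0.0402,  141.9635]), 'q': array([-12.265 ,   3.3504,   5.039 ,  92.3509,  -1.4641,  25.7805]), 'wrist_force': array([ 0.6814, -0.5631, -0.3776]), 'torque': array([ 0.0238, -0.0485, -0.0436]), 'opening': np.float64(0.0853), 'grasp_force': np.float64(0.0)}
wrist collar [546.2 111.8] 0.7 [0.5591 0.0442]
wrist half_mark [514.1 197.4] 0.91 [ 0.5996 -0.0003]
wrist dial_axis [351.8 196.9] 0.56 [ 0.5312 -0.0942]
wrist dial_pointer [351.5 226.9] 0.66 [ 0.5623 -0.114 ]
wrist tab_point [316.4 208.4] 0.46 [ 0.53   -0.1299]
(array([ 0.4718, -0.0747,  0.3454]), array([ 0.2039, -0.18  , -0.9624]))
```

View pics/w2.png

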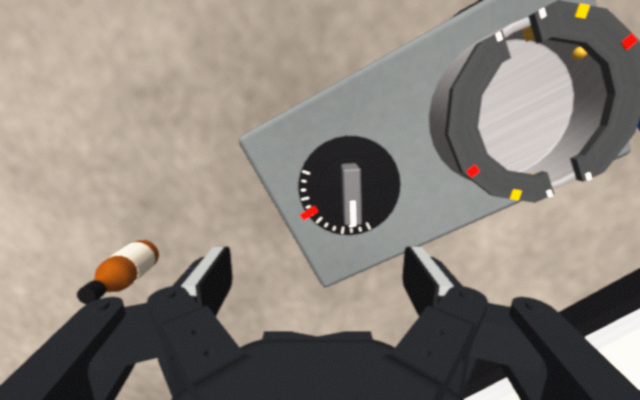

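Wrist view: the bar stands upright in the picture, (351,165)–(353,230). The tab is at (309,212) and the collar marks are clear. I'll refine with colour blobs.

Run:
```python
from h import *
d=shot('wrist'); im=d['color']; hsv=cv2.cvtColor(im,cv2.COLOR_RGB2HSV)
def blobs(m,z,n,lo=20):
    k,l,s,c=cv2.connectedComponentsWithStats(m.astype(np.uint8))
    for i in range(1,k):
        if lo<s[i,4]<800: print(n,s[i],c[i],atz(d,c[i],z)[:2])
h,s,v=[hsv[...,i].astype(int) for i in range(3)]
red=((h<5)|(h>174))&(s>180)&(v>120)
yel=(h>20)&(h<32)&(s>170)&(v>120)
blobs(red,.14,'red.14'); blobs(red,.0915,'red.0915'); blobs(yel,.14,'yel')
m=np.zeros_like(red); m[120:245,290:410]=1
blobs((s<40)&(v>190)&m,.112,'wht',8)
dk=((v<60)&m); k,l,ss,c=cv2.connectedComponentsWithStats(dk.astype(np.uint8))
i=1+ss[1:,4].argmax(); co=max(cv2.findContours((l==i).astype(np.uint8),0,2)[0],key=len); e=cv2.fitEllipse(cv2.convexHull(co)); print(e,atz(d,e[0],.097))
g=(s<40)&(v>85)&m.astype(bool); g[:, :335]=0; g[:,370:]=0; g[230:]=0
for r in range(150,232,8): x=np.flatnonzero(g[r]); print(r,x[[0,-1]] if len(x) else '',end=' ')
```

```text
red.14 [621  34  16  15 141] [628.5106  41.0993] [0.5514 0.1029]
red.14 [467 165  12  13  95] [472.3158 170.7368] [ 0.5643 -0.0139]
red.14 [300 206  18  13 129] [309.2481 212.2636] [ 0.5181 -0.125 ]
red.0915 [621  34  16  15 141] [628.5106  41.0993] [0.5702 0.1448]
red.0915 [467 165  12  13  95] [472.3158 170.7368] [0.5861 0.0005]
red.0915 [300 206  18  13 129] [309.2481 212.2636] [ 0.529  -0.1369]
yel [574   4  15  15 159] [581.4403  10.8239] [0.518  0.0874]
yel [576  47   9   9  54] [579.963   51.1111] [0.5384 0.0773]
yel [510 189  11  11  96] [514.9688 194.1458] [0.5978 0.0016]
wht [302 171   7   3  14] [305.2143 172.    ] [ 0.4952 -0.1129]
wht [301 197   7   3  14] [304.2857 198.1429] [ 0.5121 -0.1274]
wht [349 200   7  27 182] [352.022 212.978] [ 0.547  -0.1034]
wht [316 218   5   5  13] [318. 220.] [ 0.5345 -0.1302]
wht [366 224   4   5  10] [367.7 226. ] [ 0.5647 -0.0997]
wht [341 227   2   7  11] [341.5455 230.1818] [ 0.5542 -0.1198]
((348.5023498535156, 184.9636993408203), (96.96804809570312, 100.30304718017578), 70.72291564941406) [ 0.529  -0.0924  0.097 ]
150  158  166 [341 357] 174 [342 359] 182 [342 359] 190 [343 360] 198 [343 360] 206 [343 360] 214 [344 360] 222 [344 367] 230
```

Emit:
send_rows(
  moves=[0.17,0.55,0,0.147,-0.115,0.43,-1,0.18,0.56,-0.4,0,0,0,-1,0,0,-0.9,0,0,0,-0.6,0,0,-0.9,0,0,0,-0.4,0,0,-0.9,0,0,0,-0.2,0,0,-0.8,0,0,0,-0.2,0,0,0,0,0,0,-0.2],
  squeeze=30,
)

```text
time: 7.25
ee_pos: [0.5313, -0.0924, 0.1017]
tcp_rot: [-179.9, -0.1, 145.7]
wrist_force: [0.3, 0.6, -0.7]
opening: 0.0514
grasp_force: 0.0
```

Run:
```python
from h import *
st()
d=shot('wrist','w3'); marks('wrist',['dial_axis','dial_pointer','tab_point'],d)
```

```text
{'time': np.float64(7.25), 'ee_pos': array([ 0.5313, -0.0924,  0.1017]), 'tcp_rot': array([-179.8836,   -0.1132,  145.7043]), 'q': array([-9.8319,  3.0883, -6.2442, 80.8187, -0.0591, 24.4638]), 'wrist_force': array([ 0.2938,  0.6124, -0.6713]), 'torque': array([-0.0146,  0.002 ,  0.0304]), 'opening': np.float64(0.0514), 'grasp_force': np.float64(0.0)}
```

View pics/w3.png

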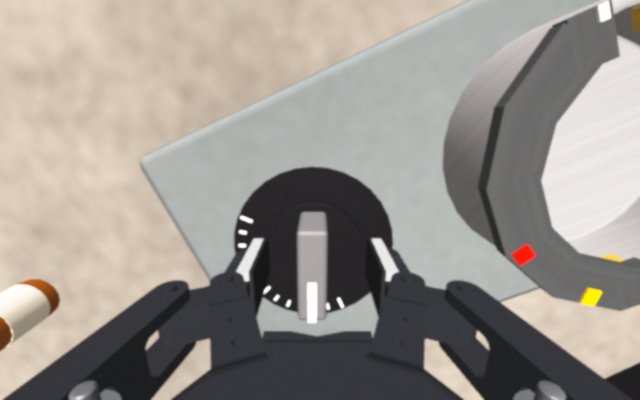

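The bar is centred about 5 px left of mid-jaw, roughly 2.5 mm. I'll nudge over and grip.

Emit:
send_rows(
  moves=[-0.06,-0.085,0,0,0,0,0,0,0,0,0,0,0,0.4,0,0,0,0,0,0,1,0,0,0,0,0,0,1,0,0,0,0,0,0,1],
  squeeze=40,
)

```text
time: 8.07
ee_pos: [0.5311, -0.0951, 0.1042]
tcp_rot: [180.0, 0.1, 145.8]
wrist_force: [0.1, 1.3, 5.3]
opening: 0.0134
grasp_force: 42.1
```

Run:
```python
from h import *
st()
```

```text
{'time': np.float64(8.075), 'ee_pos': array([ 0.5311, -0.0951,  0.1042]), 'tcp_rot': array([179.9865,   0.1   , 145.7632]), 'q': array([-10.1388,   2.8367,  -6.2297,  80.8368,  -0.0285,  24.098 ]), 'wrist_force': array([0.0833, 1.2609, 5.2528]), 'torque': array([ 0.2086,  0.0563, -0.1116]), 'opening': np.float64(0.0134), 'grasp_force': np.float64(42.0597)}
```

Emit:
send_rows(
  moves=[0,0,0.08,0,0,-0.5,1,0,0,0,0,0,-0.95,1,0,0,0,0,0,-0.95,1,0,0,0,0,0,-0.95,1,0,0,0,0,0,-0.95,1,0,0,0,0,0,-0.95,1,0,0,0,0,0,-0.95,1,0,0,0,0,0,-0.75,1],
)

```text
time: 9.07
ee_pos: [0.5311, -0.095, 0.1043]
tcp_rot: [-180.0, 0.1, 85.8]
wrist_force: [6.1, 0.2, -9.9]
opening: 0.0131
grasp_force: 40.5
```

Emit:
send_rows(
  moves=[0,0,0,0,0,0,1,0,0,0,0,0,0,1],
)

```text
time: 9.32
ee_pos: [0.5311, -0.095, 0.1043]
tcp_rot: [-180.0, 0.0, 86.0]
wrist_force: [5.9, 0.0, -9.4]
opening: 0.0131
grasp_force: 40.5
```

Run:
```python
from h import *
st()
for c in ('top','side','wrist'):
    d=shot(c,'d4'+c); marks(c,['dial_axis','dial_pointer','tab_point'],d)
```

```text
{'time': np.float64(9.325), 'ee_pos': array([ 0.5311, -0.095 ,  0.1043]), 'tcp_rot': array([-179.9506,    0.0482,   86.0353]), 'q': array([-10.1154,   2.9792,  -6.0692,  80.9956,  -0.0532,  83.8494]), 'wrist_force': array([ 5.8679,  0.0093, -9.426 ]), 'torque': array([ 0.0572, -1.2174, -0.0764]), 'opening': np.float64(0.0131), 'grasp_force': np.float64(40.5313)}
top dial_axis [299.8 190.8] 0.74 [0.5447 0.0376]
top dial_pointer [274.1 248.7] 0.63 [0.382  0.1148]
top tab_point [314.6 169.6] 0.19 [ 0.6131 -0.005 ]
side dial_pointer [342.3 247.6] 0.81 [ 0.5332 -0.1333]
side tab_point [337.2 247.5] 0.6 [ 0.5262 -0.1245]
wrist dial_axis [320.8 271. ] 0.8 [ 0.5334 -0.0941]
wrist tab_point [494.7  25.4] 0.62 [0.6251 0.0122]
```

View pics/d4wrist.png

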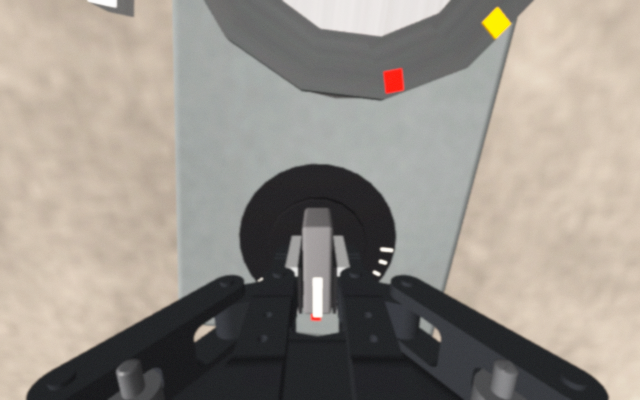

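The red tab (316,317) shows right behind the pointer line (318,298). I'll release, rise and verify.

Emit:
send_rows(
  moves=[0,0,0,0,0,0,0,0,0,0,0,0,0,-0.2,0,0,0.8,0,0,0,-0.2,0,0,1,0,0,0,-0.6,0,0,1,0,0,0,-1,0,0,1,0,0,0,-1,0,0,1,0,0,0,-1,0,0,0,0,0,0,-1],
)

```text
time: 10.92
ee_pos: [0.5316, -0.0953, 0.2278]
tcp_rot: [179.8, 0.1, 86.0]
wrist_force: [0.1, 0.6, -0.4]
opening: 0.0852
grasp_force: 0.0
```

```bash
cat > dial.py <<'E'
from h import *
st()
d=shot('wrist','d5'); marks('wrist',['collar','dial_axis','dial_pointer','tab_point'],d)
im=d['color']; hsv=cv2.cvtColor(im,cv2.COLOR_RGB2HSV); h,s,v=[hsv[...,i].astype(int) for i in range(3)]
def blobs(m,z,n,lo=20):
    k,l,ss,c=cv2.connectedComponentsWithStats(m.astype(np.uint8))
    for i in range(1,k):
        if lo<ss[i,4]<900: print(n,ss[i],c[i],[atz(d,c[i],q)[:2] for q in z])
blobs(((h<5)|(h>174))&(s>180)&(v>120),(.0915,.14),'red'); blobs((h>20)&(h<32)&(s>170)&(v>120),(.14,),'yel')
a=proj(d,[.531,-.095,.11]).astype(int); print(a); m=np.zeros(h.shape,bool); m[a[1]-60:a[1]+80,a[0]-60:a[0]+60]=1
blobs((s<40)&(v>190)&m,(.127,.097),'wht',8)
cv2.imwrite('pics/d5c.png',cv2.resize(im[a[1]-80:a[1]+90,a[0]-90:a[0]+90,::-1],None,fx=3,fy=3))
E
python3 dial.py
```

```text
{'time': np.float64(10.925), 'ee_pos': array([ 0.5316, -0.0953,  0.2278]), 'tcp_rot': array([179.8132,   0.0958,  86.0274]), 'q': array([-10.1288,   3.3235,   7.9358,  94.4163,  -0.0752,  83.8435]), 'wrist_force': array([ 0.0891,  0.6073, -0.4409]), 'torque': array([-0.0186,  0.0051, -0.0316]), 'opening': np.float64(0.0852), 'grasp_force': np.float64(0.0)}
wrist dial_axis [319.5 196.5] 0.68 [ 0.535  -0.0914]
wrist dial_pointer [320.2 226.1] 0.64 [ 0.5334 -0.1307]
wrist dial_pointer [317.2 225.5] 0.21 [ 0.5304 -0.1298]
wrist tab_point [317.2 225.5] 0.48 [ 0.5303 -0.1321]
red [347  96   9  11  77] [350.5974 101.039 ] [array([ 0.5694, -0.0121]), array([ 0.5637, -0.0145])]
red [313 226   6  13  58] [314.9138 232.7586] [array([ 0.5274, -0.1398]), array([ 0.5289, -0.12  ])]
yel [389  70  12  13  92] [394.6739  75.913 ] [array([0.5971, 0.001 ])]
[315 195]
wht [314 203   6  23 133] [316.4511 213.7594] [array([ 0.5312, -0.1072]), array([ 0.5306, -0.1172])]
```

View pics/d5c.png

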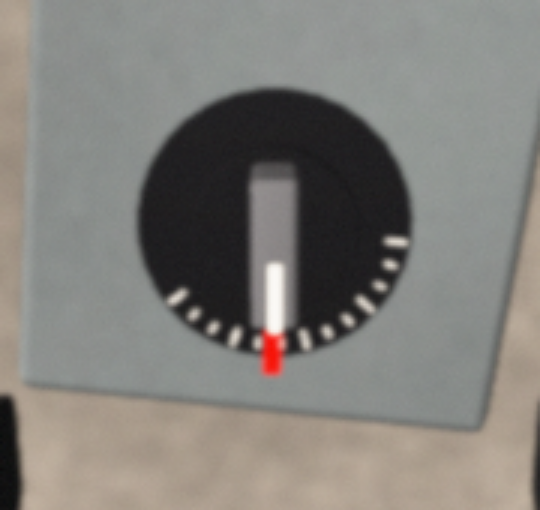

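Dial set: in the crop the white line ends on the red tab at (273,335), within about 1°. Next is the lid.

Emit:
send_rows(
  moves=[-0.17,0.97,0,0,0,0.34,-1,-0.17,0.97,0,0,0,0.34,-1,-0.17,0.97,0,0,0,0.34,-1,-0.17,0.97,0,0,0,0.34,-1,-0.17,0.97,0,0,0,0.34,-1,-0.17,0.97,0,0,0,0.34,-1,-0.17,0.97,0,0,0,0.34,-1,-0.17,0.97,0,0,0,0.34,-1],
)

```text
time: 12.18
ee_pos: [0.4964, 0.0996, 0.225]
tcp_rot: [-179.9, 0.1, 109.5]
wrist_force: [-0.1, 0.1, -0.0]
opening: 0.0849
grasp_force: 0.0
```

Emit:
send_rows(
  moves=[-0.17,0.97,0,0,0,0.34,-1,-0.17,0.97,0,0,0,0.34,-1,-0.17,0.97,0,0,0,0.34,-1,-0.17,0.97,0,0,0,0.34,-1,-0.17,0.97,-0.2,0,0,0.34,-1,-0.17,0.97,-0.4,0,0,0.34,-1,-0.17,0.97,-0.6,0,0,0.34,-1,-0.17,0.97,-0.6,0,0,0.34,-1],
)

```text
time: 13.18
ee_pos: [0.4624, 0.2935, 0.1795]
tcp_rot: [-179.9, 0.1, 132.9]
wrist_force: [0.1, -1.0, -0.3]
opening: 0.0855
grasp_force: 0.0
```

Emit:
send_rows(
  moves=[-0.17,0.97,-0.4,0,0,0.34,-1,-0.17,0.97,-0.2,0,0,0.34,-1,0,0,0,0,0,0,-1,0,0,0,0,0,0,-1],
)

```text
time: 13.68
ee_pos: [0.4543, 0.3409, 0.1655]
tcp_rot: [-179.9, 0.1, 138.6]
wrist_force: [0.5, -0.6, -0.1]
opening: 0.0851
grasp_force: 0.0
```

```bash
cat > lid.py <<'E'
from h import *
import sys
st()
d=shot('wrist',sys.argv[1]); marks('wrist',['lid'],d)
im=d['color']; hsv=cv2.cvtColor(im,cv2.COLOR_RGB2HSV); h,s,v=[hsv[...,i].astype(int) for i in range(3)]
org=((h>5)&(h<20)&(s>150)&(v>90)).astype(np.uint8)
k,l,ss,c=cv2.connectedComponentsWithStats(org); i=1+ss[1:,4].argmax(); print(ss[i])
co=np.vstack([x for x in cv2.findContours((l==i).astype(np.uint8),0,2)[0]])
hull=cv2.convexHull(co)[:,0]
P=np.array([atz(d,p,.023)[:2] for p in hull]); (cx,cy),r=cv2.minEnclosingCircle(P.astype(np.float32)); print('plate',cx,cy,r)
m=cv2.fillConvexPoly(np.zeros(h.shape,np.uint8),hull,1)
w=((s<60)&(v>150)&(m>0)).astype(np.uint8)
k,l,ss,c=cv2.connectedComponentsWithStats(w)
for j in range(1,k):
    if ss[j,4]>25:
        ys,xs=np.nonzero(l==j); e=cv2.fitLine(np.c_[xs,ys].astype(np.float32),cv2.DIST_L2,0,.01,.01).ravel()
        q=[atz(d,e[2:]+t*e[:2],.051)[:2] for t in(-20,20)]; dd=q[1]-q[0]
        print('white',ss[j],c[j],atz(d,c[j],.051)[:2],np.degrees(np.arctan2(dd[1],dd[0])))
E
python3 lid.py w6
```

```text
{'time': np.float64(13.675), 'ee_pos': array([0.4543, 0.3409, 0.1655]), 'tcp_rot': array([-179.9489,    0.0722,  138.5905]), 'q': array([36.9237,  6.623 ,  4.5711, 87.9836, -0.081 , 78.3333]), 'wrist_force': array([ 0.5464, -0.6148, -0.0819]), 'torque': array([-0.0506, -0.026 , -0.0089]), 'opening': np.float64(0.0851), 'grasp_force': np.float64(0.0)}
wrist lid [317.3 183.2] 0.85 [0.4542 0.3425]
[ 264  132  105  103 7195]
plate 0.45123615860939026 0.3430766761302948 0.05382971838116646
white [316 134   4  19  60] [317.7833 143.1167] [0.4189 0.3741] 136.068029718491
white [312 161   8  73 354] [315.6554 194.9746] [0.4532 0.3414] 136.02158540519102
```

View pics/w6.png

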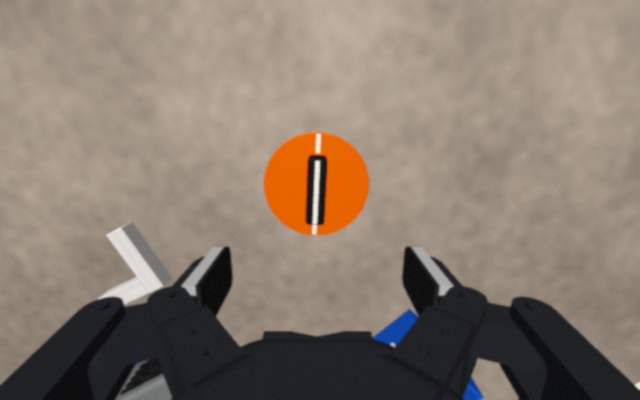

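The lid's plate is at (317,184) with its bar nearly upright, centre about (0.4525, 0.3425) and bar angle 136°. Descending to grip it.

Emit:
send_rows(
  moves=[-0.07,0.06,-0.9,0,0,-0.3,-0.6,0,0,-0.95,0,0,0,-0.4,0,0,-0.95,0,0,0,-0.2,0,0,-0.95,0,0,0,-0.2,0,0,-0.9,0,0,0,-0.2,0,0,-0.7,0,0,0,-0.2,0,0,0,0,0,0,-0.2],
)

```text
time: 14.65
ee_pos: [0.4522, 0.3421, 0.031]
tcp_rot: [-179.9, 0.1, 136.0]
wrist_force: [0.2, 0.0, 1.7]
opening: 0.0513
grasp_force: 0.0
```

```bash
python3 lid.py w7
```

```text
{'time': np.float64(14.65), 'ee_pos': array([0.4522, 0.3421, 0.031 ]), 'tcp_rot': array([-179.8801,    0.0534,  136.0115]), 'q': array([37.1421,  8.3109, -8.4911, 73.3083, -0.0713, 81.1307]), 'wrist_force': array([0.1872, 0.0471, 1.7168]), 'torque': array([-0.0001,  0.0307, -0.0228]), 'opening': np.float64(0.0513), 'grasp_force': np.float64(0.0)}
wrist lid [319.7 229.6] 0.9 [0.454 0.344]
[  222   147   188   174 17740]
plate 0.4511389434337616 0.34299805760383606 0.054168619215488434
white [312 152   7  33 228] [315.0395 167.9342] [0.4171 0.3761] -43.93789010026194
white [ 311  207    9  114 1022] [315.     263.7211] [0.4502 0.344 ] -44.0743243172184
white [238 239  25  42 359] [248.9136 258.376 ] [0.4264 0.3234] 111.54458625270573
white [372 239  25  42 362] [384.9862 258.2956] [0.4711 0.3699] -19.809101328956153
```

View pics/w7.png

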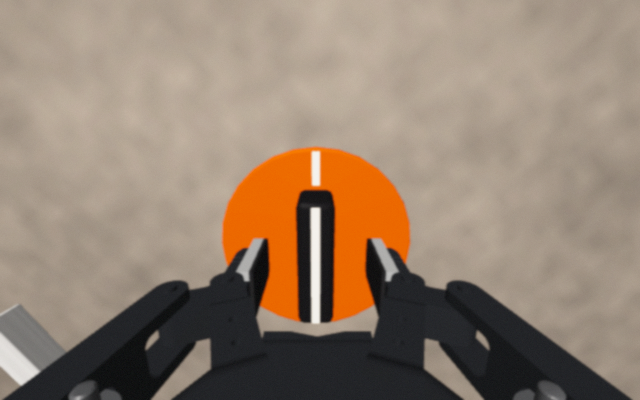

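The jaws straddle the bar and it is well centred. Gripping.

Emit:
send_rows(
  moves=[-0.04,0.04,0,0,0,0,0.2,0,0,0,0,0,0,0.5,0,0,0,0,0,0,1,0,0,0,0,0,0,1,0,0,0,0,0,0,1],
  squeeze=80,
)

```text
time: 15.38
ee_pos: [0.4519, 0.3442, 0.033]
tcp_rot: [179.9, 0.1, 136.1]
wrist_force: [-1.9, -0.6, 5.8]
opening: 0.0162
grasp_force: 80.3
```

Emit:
send_rows(
  moves=[0,0,0.5,0,0,0,1,0,0,1,0,0,0,1,0,0,1,0,0,0,1,0,0,1,0,0,0,1,0,0,1,0,0,0,1,0,0,1,0,0,0,1,0,0,0.8,0,0,0,1,0,0,0,0,0,0,1],
)

```text
time: 16.38
ee_pos: [0.4522, 0.3443, 0.1914]
tcp_rot: [179.8, 0.1, 136.1]
wrist_force: [0.3, 0.3, -3.4]
opening: 0.0159
grasp_force: 79.3
```

```bash
python3 lid.py w8
```

```text
{'time': np.float64(16.375), 'ee_pos': array([0.4522, 0.3443, 0.1914]), 'tcp_rot': array([179.8461,   0.0942, 136.0521]), 'q': array([37.3201,  6.6737,  7.4822, 90.6421, -0.0697, 81.2678]), 'wrist_force': array([ 0.2514,  0.33  , -3.3507]), 'torque': array([-0.0191,  0.0047, -0.0202]), 'opening': np.float64(0.0159), 'grasp_force': np.float64(79.2866)}
wrist lid [319.7 230. ] 0.65 [0.5019 0.3032]
[  225   150   185   135 14746]
plate 0.5049509406089783 0.2956654727458954 0.10954783856868744
white [314 155   7  33 229] [317.     170.8603] [0.4393 0.3586] -43.92532979113854
white [313 210   9  75 675] [317. 247.] [0.4989 0.3012] -43.92532979113848
white [283 237  15  38 312] [290.1218 253.5288] [0.4842 0.2749] 125.96394100487046
white [337 237  15  38 313] [343.8339 253.5495] [0.5246 0.3167] -34.04277326193671
```

Lid held (3.4 N). Moving to beside the drum with the bar aligned to the slots for a close look at the collar.

Emit:
send_rows(
  moves=[0.525,-0.95,0.15,0,0,0.49,1,0.525,-0.95,0.15,0,0,0.49,1,0.525,-0.95,0.15,0,0,0.49,1,0.525,-0.95,0.15,0,0,0.49,1,0.525,-0.95,0.15,0,0,0.49,1,0.525,-0.95,0.15,0,0,0.49,1,0.525,-0.95,0.15,0,0,0.49,1,0.525,-0.95,0.15,0,0,0.49,1],
)

```text
time: 17.48
ee_pos: [0.5566, 0.1529, 0.2182]
tcp_rot: [-179.9, -0.0, 169.9]
wrist_force: [-0.4, 0.2, -1.9]
opening: 0.0161
grasp_force: 79.2
```

Emit:
send_rows(
  moves=[0,0,0,0,0,0,1,0,0,0,0,0,0,1],
)

```text
time: 17.73
ee_pos: [0.5562, 0.154, 0.2186]
tcp_rot: [-180.0, -0.0, 169.7]
wrist_force: [0.1, 0.3, -1.7]
opening: 0.0159
grasp_force: 79.1
```

```bash
cat > col.py <<'E'
from h import *
import sys
from scipy.optimize import least_squares
st()
for c in sys.argv[1:]:
    d=shot(c,'c_'+c); im=d['color']; hsv=cv2.cvtColor(im,cv2.COLOR_RGB2HSV); h,s,v=[hsv[...,i].astype(int) for i in range(3)]
    pts=[]
    for n,m,off in (('red',((h<5)|(h>174))&(s>170)&(v>110),-1.28),('yel',(h>20)&(h<33)&(s>140)&(v>110),-.64)):
        k,l,ss,cc=cv2.connectedComponentsWithStats(m.astype(np.uint8))
        for i in range(1,k):
            P=atz(d,cc[i],.14)[:2]; r=np.hypot(*(P-[.5575,.0435]))
            if ss[i,4]>5 and .050<r<.066: print(c,n,ss[i],P,r); pts.append((P,off))
    if len(pts)<2: continue
    def f(x):
        out=[]
        for P,o in pts:
            a=x[2]+o; e=.058*np.array([np.cos(a),np.sin(a)]); q=P-x[:2]
            out+=list(q-e*np.sign(q@e))
        return np.array(out)
    r=least_squares(f,[.5575,.0435,-.18]); print(c,'C',r.x[:2],'yaw',np.degrees(r.x[2]),'res',np.abs(r.fun).max())
E
python3 col.py wrist top side
```

```text
{'time': np.float64(17.725), 'ee_pos': array([0.5562, 0.154 , 0.2186]), 'tcp_rot': array([-179.9679,   -0.0161,  169.6788]), 'q': array([15.4856,  8.5377, 12.5618, 94.0526, -0.0219, 25.8068]), 'wrist_force': array([ 0.0763,  0.3377, -1.7108]), 'torque': array([-0.0112, -0.0468,  0.0187]), 'opening': np.float64(0.0159), 'grasp_force': np.float64(79.1491)}
wrist red [115 247  10   8  63] [ 0.5641 -0.016 ] 0.05990772012521119
wrist yel [215 171  12  12  96] [0.5178 0.0852] 0.057578098130495886
wrist yel [146 278  10   9  69] [ 0.5975 -0.0007] 0.05958732093645602
wrist C [0.5577 0.042 ] yaw -10.444858854485572 res 0.0006583055342230595
side red [296 159   3   3   6] [0.5513 0.0999] 0.056769748884408576
side red [326 190   3   3   7] [ 0.5641 -0.0163] 0.06011776066767493
side yel [286 169   3   2   6] [0.5181 0.0845] 0.05686387744701885
side yel [335 180   4   3   8] [ 0.5973 -0.0001] 0.05904967245920326
side C [0.5577 0.042 ] yaw -10.295070376235035 res 0.0006301172431479249
```

View pics/c_wrist.png

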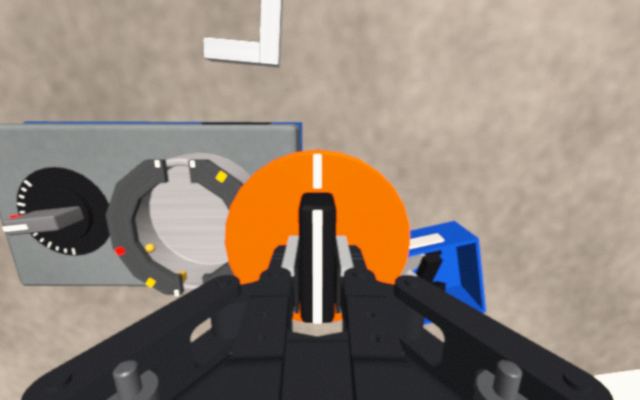

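View: collar on the left with its marks, and the lid bar upright in the jaws. The wrist and side fits agree: collar at (0.5577, 0.042), yaw -10.4°. Moving above it.

Emit:
send_rows(
  moves=[0.01,-0.9,0,0,0,0,1,0.01,-0.9,0,0,0,0,1,0.01,-0.9,0,0,0,0,1,0.01,-0.9,0,0,0,0,1,0,-0.85,0,0,0,0,1,0,0,-0.4,0,0,0,1,0,0,-0.4,0,0,0,1,0,0,0,0,0,0,1],
)

```text
time: 18.88
ee_pos: [0.557, 0.0434, 0.1981]
tcp_rot: [-180.0, -0.1, 169.8]
wrist_force: [0.5, -0.1, -2.4]
opening: 0.0158
grasp_force: 79.2
```

```bash
cat > rel.py <<'E'
from h import *
st(); z=bot.get_obs()['ee_pos'][2]-.033+.023
for c in('side','top','wrist'):
    d=shot(c,'r_'+c); im=d['color']; hsv=cv2.cvtColor(im,cv2.COLOR_RGB2HSV); h,s,v=[hsv[...,i].astype(int) for i in range(3)]
    o=((h>5)&(h<19)&(s>150)&(v>90)).astype(np.uint8)
    X=bot.get_obs()['ee_pos']; a=proj(d,[X[0],X[1],z])
    k,l,ss,cc=cv2.connectedComponentsWithStats(o)
    pts=[]
    for i in range(1,k):
        if ss[i,4]>20:
            P=atz(d,cc[i],z)[:2]
            if np.hypot(*(P-X[:2]))<.07: pts.append(np.argwhere(l==i)[:,::-1])
    if pts:
        p=cv2.convexHull(np.vstack(pts).astype(np.int32))[:,0]
        P=np.array([atz(d,q,z)[:2] for q in p]).astype(np.float32); print(c,sum(map(len,pts)),cv2.minEnclosingCircle(P))
    print(c,[(np.round(r['pixel'],1),round(r['p'],2),atz(d,r['pixel'],z-.023)[:2]) for r in bot.landmark_of(c,'lid')[:1]])
E
python3 rel.py; python3 col.py side
```

```text
{'time': np.float64(18.875), 'ee_pos': array([0.557 , 0.0434, 0.1981]), 'tcp_rot': array([-179.9701,   -0.0523,  169.7974]), 'q': array([ 4.4656,  5.6599,  7.1258, 91.524 , -0.0157, 14.6683]), 'wrist_force': array([ 0.4579, -0.0967, -2.3925]), 'torque': array([ 0.0024, -0.0022, -0.0025]), 'opening': np.float64(0.0158), 'grasp_force': np.float64(79.2328)}
side 918 ((0.5563399791717529, 0.039798539131879807), 0.05488363280892372)
side [(array([311. , 176.1]), 0.71, array([0.5452, 0.0198]))]
top []
wrist 15017 ((0.5594204068183899, 0.043657220900058746), 0.05488834157586098)
wrist [(array([319.8, 230.8]), 0.95, array([0.561 , 0.0453]))]
{'time': np.float64(19.175), 'ee_pos': array([0.5578, 0.0428, 0.1999]), 'tcp_rot': array([179.9991,   0.0951, 169.7559]), 'q': array([ 4.4038,  5.6239,  7.2803, 91.5641, -0.0231, 14.6479]), 'wrist_force': array([-0.0736,  0.3984, -2.8379]), 'torque': array([-0.012 ,  0.0193, -0.0712]), 'opening': np.float64(0.0162), 'grasp_force': np.float64(79.2321)}
side red [326 190   3   3   7] [ 0.5641 -0.0163] 0.06011776066767493
side yel [286 169   3   2   6] [0.5181 0.0845] 0.05686387744701885
side yel [335 180   4   3   9] [ 0.5976 -0.0004] 0.05946500436219162
side C [0.5578 0.0418] yaw -10.315484565185795 res 0.00043906892592082
```

Emit:
send_rows(
  moves=[0,0,-0.4,0,0,0,1,0,0,-0.4,0,0,0,1,0,0,-0.3,0,0,0,1,0,0,-0.2,0,0,0,1,0,0,0,0,0,0,1],
)

```text
time: 19.85
ee_pos: [0.5574, 0.0426, 0.1666]
tcp_rot: [-180.0, 0.0, 169.7]
wrist_force: [0.4, -0.1, -1.0]
opening: 0.0161
grasp_force: 79.2
```

```bash
python3 -c "
from h import *
st()"
```

```text
{'time': np.float64(19.85), 'ee_pos': array([0.5574, 0.0426, 0.1666]), 'tcp_rot': array([-179.9828,    0.0343,  169.74  ]), 'q': array([ 4.3794,  5.3383,  3.3004, 87.9332, -0.0253, 14.6394]), 'wrist_force': array([ 0.4322, -0.0741, -1.0217]), 'torque': array([ 0.0086, -0.0149,  0.0381]), 'opening': np.float64(0.0161), 'grasp_force': np.float64(79.2333)}
```

It entered freely. Now seating it.

Emit:
send_rows(
  moves=[0,0,-0.2,0,0,0,1,0,0,-0.15,0,0,0,1,0,0,-0.08,0,0,0,1,0,0,0,0,0,0,1],
)

```text
time: 20.35
ee_pos: [0.5576, 0.0426, 0.157]
tcp_rot: [180.0, 0.1, 169.7]
wrist_force: [-2.4, -0.6, 3.8]
opening: 0.0163
grasp_force: 79.8
```

```bash
python3 -c "
from h import *
st()"
```

```text
{'time': np.float64(20.35), 'ee_pos': array([0.5576, 0.0426, 0.157 ]), 'tcp_rot': array([179.9966,   0.1088, 169.7393]), 'q': array([ 4.3806,  5.2506,  2.1455, 86.7887, -0.0242, 14.6413]), 'wrist_force': array([-2.3992, -0.5949,  3.8434]), 'torque': array([-0.0248,  0.566 ,  0.0164]), 'opening': np.float64(0.0163), 'grasp_force': np.float64(79.8418)}
```

Seated at z = 0.157 as predicted. Twisting clockwise.

Emit:
send_rows(
  moves=[0,0,0,0,0,-0.6,1,0,0,0,0,0,-0.7,1,0,0,0,0,0,-0.7,1,0,0,0,0,0,-0.7,1,0,0,0,0,0,-0.7,1,0,0,0,0,0,-0.5,1,0,0,0,0,0,-0.3,1,0,0,0,0,0,0,1],
  squeeze=100,
)

```text
time: 21.35
ee_pos: [0.5576, 0.042, 0.157]
tcp_rot: [-180.0, 0.1, 133.6]
wrist_force: [-2.5, -4.2, 5.8]
opening: 0.0155
grasp_force: 98.6
```

```bash
cat > fin.py <<'E'
from h import *
st()
d=shot('wrist','fin'); im=d['color']; hsv=cv2.cvtColor(im,cv2.COLOR_RGB2HSV); h,s,v=[hsv[...,i].astype(int) for i in range(3)]
X=bot.get_obs()['ee_pos']
for n,m,z in (('red',((h<5)|(h>174))&(s>170)&(v>110),.14),('yel',(h>20)&(h<33)&(s>140)&(v>110),.14),('wht',(s<60)&(v>170),.147)):
    k,l,ss,cc=cv2.connectedComponentsWithStats(m.astype(np.uint8))
    for i in range(1,k):
        P=atz(d,cc[i],z)[:2]; q=P-[.5577,.0425]
        if 25<ss[i,4]<3000 and np.hypot(*q)<.075: print(n,ss[i],P,np.hypot(*q),np.degrees(np.arctan2(q[1],q[0])))
E
python3 fin.py; python3 col.py side
```

```text
{'time': np.float64(21.35), 'ee_pos': array([0.5576, 0.042 , 0.157 ]), 'tcp_rot': array([-179.9749,    0.1488,  133.6171]), 'q': array([ 4.3737,  5.2792,  2.1828, 86.8289, -0.1312, 50.7566]), 'wrist_force': array([-2.5188, -4.246 ,  5.7779]), 'torque': array([-0.8186,  0.6285,  0.1114]), 'opening': np.float64(0.0155), 'grasp_force': np.float64(98.5697)}
red [373 152  16  16 151] [0.5513 0.1013] 0.05915776638020684 96.25905662744215
yel [312 131  13  15 180] [0.5177 0.0858] 0.0589011479121106 132.71253531105413
wht [270 140  11  12  78] [0.5039 0.0677] 0.059448302968163176 154.91023494416183
wht [243 147  30  25 308] [0.5014 0.0561] 0.0578808611699657 166.380133128744
wht [313 154   8  34 268] [0.5288 0.0732] 0.042169524141007345 133.24286747956702
wht [264 156  13   9  26] [0.5068 0.0607] 0.05405478089795917 160.31316414567118
wht [232 169  11  11  74] [0.4991 0.042 ] 0.05862596426395966 -179.50652644488585
wht [ 312  210   10  114 1061] [0.5679 0.0325] 0.014267802516943935 -44.558956127765036
wht [283 236  15  40 333] [0.5519 0.0269] 0.01659521405703496 -110.39260653963093
wht [337 236  15  40 331] [0.5743 0.0483] 0.017584360115973315 19.26594304380139
wht [305 325  36  10 243] [0.6027 0.0022] 0.060403226773276565 -41.88897225638358
{'time': np.float64(21.4), 'ee_pos': array([0.5576, 0.042 , 0.157 ]), 'tcp_rot': array([-179.9767,    0.1473,  133.6473]), 'q': array([ 4.3742,  5.2805,  2.1831, 86.8274, -0.1288, 50.7268]), 'wrist_force': array([-3.2889, -4.2658,  4.901 ]), 'torque': array([-0.8386,  0.5662,  0.1635]), 'opening': np.float64(0.0159), 'grasp_force': np.float64(98.5664)}
side red [326 190   3   3   7] [ 0.5641 -0.0163] 0.06011776066767493
side yel [286 169   3   2   6] [0.5181 0.0845] 0.05686387744701885
side yel [335 180   4   3   8] [ 0.5978 -0.0009] 0.059945012263745386
side C [0.5579 0.0417] yaw -10.380294352362979 res 0.00039864187567432985
```

The stripe is at 133.2° and the mark at 132.7°. A last small trim, then hold.

Emit:
send_rows(
  moves=[0,0,0,0,0,-0.1,1,0,0,0,0,0,0,1,0,0,0,0,0,0,1,0,0,0,0,0,0,1],
)

```text
time: 21.95
ee_pos: [0.5577, 0.042, 0.1571]
tcp_rot: [-180.0, 0.1, 132.8]
wrist_force: [-3.2, -4.8, 4.9]
opening: 0.0158
grasp_force: 98.6
```

```bash
python3 fin.py | grep -E "time|yel|313|31[0-9]"
python3 - <<'E'
from h import *
for c in('side','top'):
    d=shot(c,'e_'+c); marks(c,['dial_pointer','tab_point','half_mark'],d)
    H=lambda q:[(round(r['p'],2),atz(d,r['pixel'],0)[:2]) for r in bot.landmark_of(c,q)[:1]]
    for q in('bin','cleat','oil'): print(q,H(q))
E
```

```text
{'time': np.float64(21.95), 'ee_pos': array([0.5577, 0.042 , 0.1571]), 'tcp_rot': array([-179.9797,    0.1486,  132.8015]), 'q': array([ 4.3711,  5.2809,  2.1855, 86.8282, -0.129 , 51.5696]), 'wrist_force': array([-3.223 , -4.804 ,  4.8808]), 'torque': array([-0.8265,  0.6096,  0.2414]), 'opening': np.float64(0.0158), 'grasp_force': np.float64(98.5808)}
yel [310 131  13  15 189] [0.5177 0.0857] 0.05892427923138087 132.8054980073177
wht [243 148  28  25 307] [0.5015 0.0562] 0.05780314774761331 166.32669858368251
wht [313 154   8  34 268] [0.5292 0.0736] 0.04217560430561752 132.4215344676681
wht [ 312  210   10  113 1061] [0.5677 0.0324] 0.014204875142703926 -45.40790033044464
side dial_pointer [339.7 247.5] 0.8 [ 0.5286 -0.1304]
side tab_point [340.9 247.1] 0.6 [ 0.5334 -0.1275]
side half_mark [335.8 182.2] 0.7 [ 0.5939 -0.0034]
bin []
cleat [(0.88, array([0.3783, 0.1369]))]
oil [(0.61, array([ 0.4589, -0.3601]))]
top dial_pointer [360.6 195.6] 0.71 [ 0.532  -0.1386]
top half_mark [317.  169.7] 0.84 [ 0.6026 -0.0126]
bin [(0.95, array([0.7114, 0.259 ]))]
cleat []
oil [(0.73, array([ 0.4565, -0.3758]))]
```

The torque is 0.24 N m, which is the half-way value. The stripe is on the yellow mark and the bin, cleat and oil bottle haven't moved. Handing in.

```bash
python3 -c "
from workcell import bot
print(bot.job_done())"
```

```text
the job is handed in; nothing more can be done
None
```

I set the dial to the red tab (within about 1°), seated the lid through the slots, and twisted it to the yellow half-way mark, where the gripper still holds it. I handed the job in at about 22 s; the verdict was not reported back.

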